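# Third hand: hold a drawer front against a coin tray

### The job

Pick up the loose wooden drawer front and hold it, knobs outward and upright, across the open front end of the coin tray in the sprung fixture, its ends level with the outsides of the tray and its lower edge level with the tray's underside, so that I can screw it on. Push it flat against both tray sides with a steady 9 newtons or so, which brings the carriage's pointer midway between the two bold lines, keep that push for at least three seconds without ever running the carriage to its end stop, and finish while still holding and pushing. Leave the jar, the loupe and the coin box alone.

Things in the scene. Friction and masses are not known exactly. Their poses are not given: they have to be found in the camera images.
- front: Loose drawer front, brown wood, about 130 g: a board 16 mm thick (its x), 160 long (y), 60 tall (z), standing on its lower edge on the table. Origin: centre of its underside. Two brass knobs, 16 mm wide and 16 mm out, on its outer face (-x) at y = +55 and -55 mm, 30 mm up; inner face (+x) bare. Can be gripped across its thickness from above at mid-length.
- front_inner (a point): Point on the middle of the drawer front's bare inner face (x = +8 mm, y = 0 of the front), 20 mm above its underside. Axes as the drawer front's.
- tray: Brown wooden coin tray without a front, 160 mm wide (y), 170 deep (x 0 to +170), 40 tall, fixed on a sprung carriage. Origin: middle of the open front end, at its underside, 30 mm above the table; +x points into the tray, the way to push; z up. Floor 6 mm thick, begins 4 mm inside; first 45 mm empty of coins, room for a finger. In place, the drawer front's origin is at (-8, 0, 0) mm of the tray.
- left_side: Left side wall of the tray, fixed to it: 12 mm thick, 158 deep, 40 tall; its upright 12 x 40 mm end face at the open end is one of the two faces the drawer front is pressed on. Origin: middle of that face's lower edge, at y = +74 mm of the tray. Axes as the tray's.
- right_side: Right side wall of the tray, the same as the left one, at y = -74 mm of the tray.
- jig: Aluminium bench fixture, immovable, that carries the carriage and tray; origin on the table 30 mm straight below the tray's rest position, same axes. Base plate 215 mm wide, 10 mm thick, from x = 10 to 250 mm; guides 21 mm tall from x = 40 mm. Before x = 10 mm there is only bare table 30 mm below the tray, so nothing there carries the drawer front but the gripper.
- carriage (a joint): How far the sprung carriage with the tray is pushed in along the tray's +x, in m: 0 at rest, 0.028 at the end stop. It takes 2 N to start and 0.5 N more per mm: 6 N at 8 mm, 9 N at 14 mm, 12 N at 20 mm (friction about 0.3 N). A pointer on its right side moves over a white scale block with bold black lines at 8 and 20 mm and fine ones at 0 and 28 mm.
- jar: Bystander: amber glass jar with white lid, 48 mm across, 65 mm tall. Origin: centre of its underside.
- loupe: Bystander: black stand magnifier, round, 48 mm across, 45 mm tall. Origin: centre of its underside.
- coin_box: Bystander: open grey plastic box with a dividing wall, 75 x 60 x 35 mm. Origin: centre of its underside.
Not all that is in view belongs to the job. Of the things that look like the front, the largest one is meant.

How it is judged:
On the way, in this order (a step that is already met when the one before it is completed fails the run):
1. the drawer front is lifted off the table in the gripper (height (world z) of front above 0.015 m and contact force between front and the fingers above 1 N), for 0.2 s.
2. the drawer front is pressed flat on both tray sides with 6 to 12 N, in place, without a break for 3 s (contact force between front and tray between 6 and 12 N and contact force between front and left_side above 1 N and contact force between front and right_side above 1 N and y of front_inner in the frame of tray between -0.006 and 0.006 m and z of front_inner in the frame of tray between 0.014 and 0.026 m and x of front_inner in the frame of tray above -0.005 m and angle between the x axis of front and the x axis of tray, either way round below 0.05 rad and angle between front's own z axis and vertical below 0.07 rad and contact force between front and the fingers above 1 N and value of joint carriage between 0.007 and 0.021 m), for 3 s.
At the end, for the whole second after the job is handed in: Still held by the gripper alone, at rest, knobs outward, pressed on the tray with 6 to 12 N (at least 1 N on each side wall; carriage 7 to 21 mm in), within 6 mm of its place sideways and in height, within 0.05 rad of parallel to the tray end and 0.07 rad of upright (all of step 2 and linear speed of front below 0.01 m/s); the arm keeps its last pose, push and grip.
It fails at once if the carriage is run to its end stop (value of joint carriage above 0.0265 m).
It fails at once if the jar is pushed away by more than 25 mm or tipped (distance of jar from where it was at the start of the episode above 0.025 m or angle between jar's own z axis and vertical above 0.5 rad).
It fails at once if the loupe is pushed away by more than 25 mm or tipped (distance of loupe from where it was at the start of the episode above 0.025 m or angle between loupe's own z axis and vertical above 0.5 rad).
It fails at once if the coin box is pushed away by more than 25 mm or tipped (distance of coin_box from where it was at the start of the episode above 0.025 m or angle between coin_box's own z axis and vertical above 0.5 rad).
It also fails if it takes over 48 s, if anything falls off the work surface, if the arm or the gripper's body presses on something with over 40 N, if the wrist force passes 120 N, or if a joint passes its speed limit or range.

### The arm

A 6-joint arm with a two-finger parallel gripper is mounted at the origin on the work surface. World frame = base frame: x ahead of the robot, y to its left, z up, the work surface at z = 0. Lengths are in m, angles in rad, forces in N, time in s.
With the tool pointing down it reaches from about 0.375 to 0.825 m from the base axis. Payload 5.5 kg.
Tool frame: the origin (TCP) lies at the very end of the fingers, on their centre line; the grasp point (between the pads) lies 19 mm behind it; z points along the fingers, y is the direction in which the jaws open and shut (so a half turn about z gives the same grasp; the last joint's range is limited). The gripper opens to 85 mm and grips with 20 to 120 N. Pads are 22 mm wide; open, the fingers measure 114 mm over their backs; the gripper's body (76 mm by 85 mm) begins 54 mm behind the grasp point. The pads swing forward as they close: fully open they stand 13 mm farther back than shut.
Start: joints at [-1.204, 0.314, -0.047, 1.21, 0, 1.571], TCP at [0.215, -0.56, 0.231] pointing down, gripper open.
Joint ranges: [-2.67, 2.67], [-0.69, 1.73], [-1.03, 1.25], [-2.08, 2.16], [-1.42, 1.45], [-3.14, 3.14]. Speed limits (rad/s): [2.39, 2.39, 3.01, 3.14, 3.14, 3.14].

### API

Orientations are given as a 3x3 rotation matrix whose columns are the frame's x, y, z axes.
In Python, from station import ctrl gives the robot as it stands.
- The arm moves only by the tool apply_moves, never from a script. Its argument "motion" is one flat list of numbers, 7 for each row, row after row: the opening, from 0 (shut) to 1 (fully open), then the shift along the tool's x, y, z in m, then the turn, a rotation vector about the tool's x, y, z in rad. A call has 1 to 12 rows; each row shifts and turns the commanded pose from where the row before left it, along the tool's axes as they then stand; what a row does not reach is not made up. A row lasts 1/10 s, in which the tool goes at most 50 mm and 8.59 degrees, less where a joint would pass 70% of its speed; a pose out of reach is approached as far as the arm can. A call is refused whole if a number of a shift passes 0.05 or a number of a turn 0.15, either way. A call with a gripper value outside its range is refused whole. The fingers move at their own pace and stop on an object; "newtons" is the grip in N (left out, the last holds). Time passes only in rows, so rows that do not move let the fingers close. It gives the time, the measured TCP pose, the force and the opening at its end, in the units of the state.
- ctrl.get_state(): the state, without advancing time (a new reading comes with each control period).
- ctrl.get_image(name): name is "scene" or "top" or "wrist"; returns a dict with "frame" (400x640x3 uint8, red, green, blue), "range_z" (400x640 float32, m along the optical axis (not along the pixel's ray), 0 where there is no reading), "fx", "fy", "cx", "cy" (pixels), "rvec" (rotation vector, rad) and "tvec" (3), from world to camera coordinates, as OpenCV has them; the wrist camera has in their place "T_tool_cam" (4x4, takes a point from camera to tool coordinates, whose origin is the TCP and whose axes are the flange's). Camera axes: x right, y down, z forward; pixel columns grow to the right and rows downward; lengths in m; the calibration is good to about 2 mm. A picture is of the moment at which its call begins: read the wrist's pose just before it.
- ctrl.finish_job(): hands the job in, once; it reports no verdict.
The state is a dict: "t": time; "joint_positions": joint angles; "joint_vel": joint speeds; "tau": joint torques, N m; "tcp_pos": TCP position; "tool_rot": TCP orientation; "force": force on the tool from outside, world axes, zero at the start; "ft_torque": the same for the moment, N m; "width": finger opening in m.
Only numpy, scipy, OpenCV 4.12 (cv2) and the standard library are available. Lean on these libraries where they do the work, as an engineer would, in place of code of your own. Each camera call takes 0.05 s, during which the arm holds its last target.

## Working session

There is one attempt and no reset: what is moved stays moved. The work goes in short steps, Python scripts to look and compute and a tool call to move; the robot and the scene stay as the last step left them, time stands still between calls to the robot, and variables do not carry over. Pictures are saved under pics/ and viewed, and the job is handed in when it is done.

Besides the shell and the picture viewer there is one more tool, called after "Call:" as name(argument=value, ...), one argument or row to a line, values as JSON. apply_moves: Moves the arm, as the interface text tells. Its arguments: {"type":"object","properties":{"motion":{"type":"array"},"newtons":{"type":"number"}},"required":["motion"]}

```bash
mkdir -p pics; ls; cat > h.py <<'E'
import numpy as np, cv2
from station import ctrl
def cam(n):
    return ctrl.get_image(n)
def save(im,f): cv2.imwrite('pics/'+f,cv2.cvtColor(im['frame'],cv2.COLOR_RGB2BGR))
def world_pts(im):
    h,w=im['range_z'].shape
    u,v=np.meshgrid(np.arange(w),np.arange(h)); z=im['range_z']
    P=np.stack([(u-im['cx'])/im['fx']*z,(v-im['cy'])/im['fy']*z,z],-1)
    R=cv2.Rodrigues(np.array(im['rvec'],float))[0]; t=np.array(im['tvec']).reshape(3)
    return (P-t)@R
E
python3 - <<'E'
from h import *
s=ctrl.get_state()
for k,v in s.items(): print(k,np.round(v,3).tolist())
import pickle
d={}
for n in('scene','top'):
    im=cam(n); save(im,n+'0.png'); d[n]=im; print(n,im['fx'],im['cx'],im['cy'],im['rvec'],im['tvec'])
pickle.dump(d,open('im0.pkl','wb'))
E
```

```text
pics
t 0.0
joint_positions [-1.204, 0.314, -0.048, 1.21, -0.0, 1.571]
joint_vel [0.001, 0.0, 0.0, -0.001, 0.0, -0.001]
tau [0.0, -53.959, 33.975, 0.019, -0.0, -0.0]
tcp_pos [0.215, -0.56, 0.23]
tool_rot [[0.934, 0.359, -0.001], [0.359, -0.934, 0.002], [-0.0, -0.002, -1.0]]
force [0.712, 0.017, -0.719]
ft_torque [-0.017, 0.02, 0.066]
width 0.086
scene 435.664268767346 314.87168895625587 205.85079017732002 [ 1.51834721  2.32880513 -0.66372079] [ 0.21930344 -0.37248989  1.54491198]
top 453.7583785366473 316.37790373076047 200.3313892282251 [ 2.10542355 -2.10744355  0.23555678] [-0.00291654  0.50743283  1.35986931]
```

View pics/scene0.png

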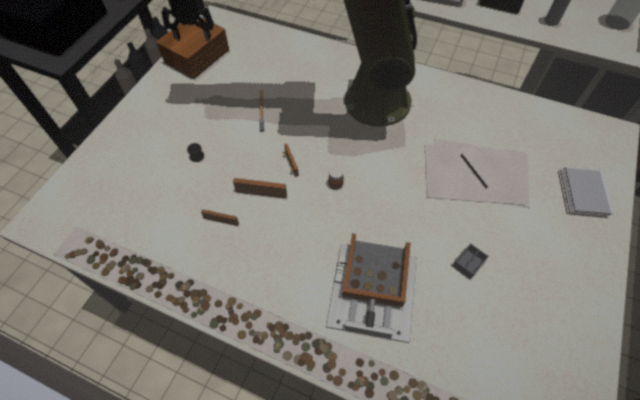

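View pics/top0.png

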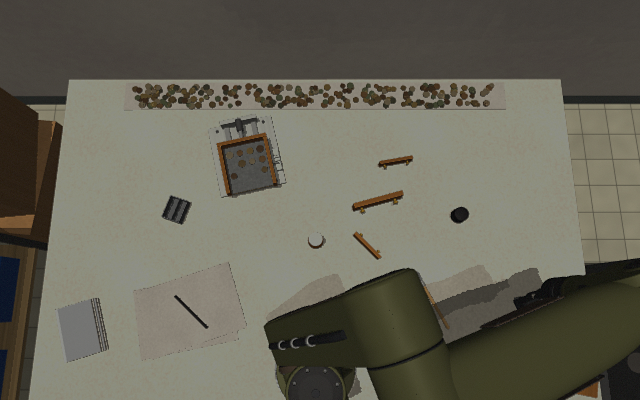

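The top view shows the large board at about (378,201), with its knobs facing the robot. The tray is at (248,165), open toward the robot. The jar is at (316,240), the loupe at (460,214) and the coin box at (177,210). Two smaller decoy boards sit at (395,161) and (367,245). Next I'll measure the board and tray.

```bash
python3 - <<'E'
from h import *
import pickle
d=pickle.load(open('im0.pkl','rb'))
im=d['top']; W=world_pts(im); hsv=cv2.cvtColor(im['frame'],cv2.COLOR_RGB2HSV)
print('depth ok',(im['range_z']>0).mean())
print('table z', np.median(W[150:180,300:350,2]))
big=cv2.resize(im['frame'][100:270,180:480],None,fx=2.6,fy=2.6,interpolation=cv2.INTER_CUBIC)
cv2.imwrite('pics/topcrop.png',cv2.cvtColor(big,cv2.COLOR_RGB2BGR))
# board top: height 50..70
def rect(mask,name):
    P=W[mask]; r=cv2.minAreaRect((P[:,:2]*1000).astype(np.float32)); print(name,mask.sum(),np.round(r[0],1),np.round(r[1],1),r[2],'z',np.round(np.percentile(P[:,2],[5,50,95]),4)); print(np.round(cv2.boxPoints(r),1).tolist())
sub=np.zeros(W.shape[:2],bool); sub[180:222,340:415]=1
rect(sub&(W[...,2]>.05),'board')
sub[:]=0; sub[120:202,205:290]=1
rect(sub&(W[...,2]>.060),'tray')
rect(sub&(W[...,2]>.004)&(W[...,2]<.02),'base')
for n,(a,b,c,e) in dict(jar=(225,255,300,332),loupe=(200,230,445,475),box=(190,228,158,196),small1=(150,172,370,420),small2=(228,262,350,385)).items():
    sub[:]=0; sub[a:b,c:e]=1; rect(sub&(W[...,2]>.015),n)
E
```

```text
depth ok 0.99579296875
table z 0.0006710429140786104
board 298 [ 397.6 -100.6] [100.2 435.4] 50.066123962402344 z [0.0535 0.0605 1.4378]
[[198.60000610351562, 0.699999988079071], [532.4000244140625, -278.79998779296875], [596.7000122070312, -201.89999389648438], [262.8999938964844, 77.5999984741211]]
tray 667 [468.9 170.4] [615.5 169. ] 16.754610061645508 z [0.0629 0.0705 0.0792]
[[149.8000030517578, 162.60000610351562], [198.60000610351562, 0.699999988079071], [787.9000244140625, 178.1999969482422], [739.2000122070312, 340.0]]
base 1751 [656.2 227.6] [282.7 282.4] 0.5667681694030762 z [0.0044 0.01   0.0164]
[[513.5, 367.3999938964844], [516.2999877929688, 85.0], [799.0, 87.80000305175781], [796.2000122070312, 370.20001220703125]]
jar 206 [302.9  -2.8] [208.1  43.5] 2.773604154586792 z [0.0319 0.0648 0.0719]
[[197.89999389648438, 13.899999618530273], [200.0, -29.5], [407.8999938964844, -19.399999618530273], [405.79998779296875, 24.0]]
loupe 190 [ 329.7 -244.1] [ 45.2 553.6] 32.85203170776367 z [0.0244 0.045  0.0521]
[[160.60000610351562, -23.799999237060547], [460.8999938964844, -488.8999938964844], [498.8999938964844, -464.3999938964844], [198.60000610351562, 0.699999988079071]]
box 263 [368.7 227.6] [561.1  83.1] 61.555904388427734 z [0.0165 0.0298 0.0393]
[[198.60000610351562, 0.699999988079071], [271.6000061035156, -38.900001525878906], [538.9000244140625, 454.5], [465.79998779296875, 494.1000061035156]]
small1 200 [ 451.6 -125.5] [ 82.1 559.6] 55.13874053955078 z [0.0201 0.0389 0.0469]
[[198.60000610351562, 0.699999988079071], [657.7000122070312, -319.20001220703125], [704.7000122070312, -251.8000030517578], [245.5, 68.0999984741211]]
small2 185 [312.6 -74. ] [106.8 250.9] 33.705509185791016 z [0.0212 0.04   0.0464]
[[198.60000610351562, 0.699999988079071], [337.79998779296875, -208.0], [426.70001220703125, -148.6999969482422], [287.3999938964844, 60.0]]
```

View pics/topcrop.png

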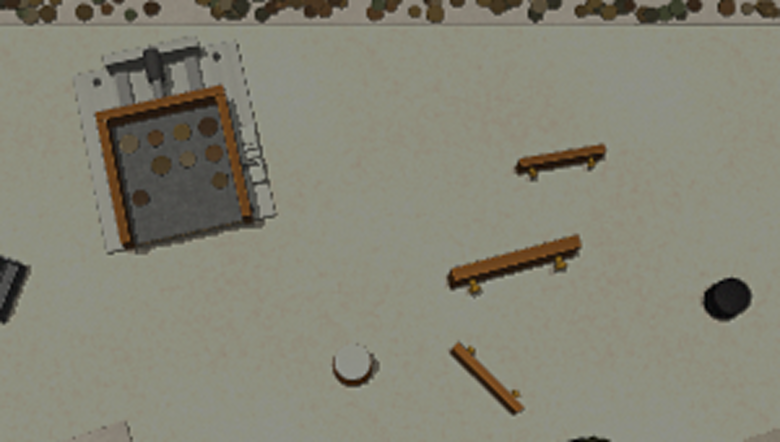

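Zero-depth pixels spoiled the rectangles, so I'll drop them and refine.

```bash
python3 - <<'E'
from h import *
import pickle
d=pickle.load(open('im0.pkl','rb'))
im=d['top']; W=world_pts(im); ok=(im['range_z']>0)&(W[...,2]<.1)
hsv=cv2.cvtColor(im['frame'],cv2.COLOR_RGB2HSV)
def rect(mask,name):
    mask=mask&ok
    n,l,st,_=cv2.connectedComponentsWithStats(mask.astype(np.uint8)); mask=l==1+np.argmax(st[1:,4])
    P=W[mask]; r=cv2.minAreaRect((P[:,:2]*1000).astype(np.float32)); c,V=np.linalg.eigh(np.cov(P[:,:2].T)); a=V[:,1]
    print(name,mask.sum(),np.round(r[0],1),np.round(r[1],1),round(r[2],2),'med z',np.round(np.median(P[:,2]),4),'mean',np.round(P.mean(0)*1000,1),'pca dir',np.round(np.degrees(np.arctan2(a[1],a[0])),2)); print(np.round(cv2.boxPoints(r),1).tolist())
    return P
def R(a,b,c,e):
    s=np.zeros(W.shape[:2],bool); s[a:b,c:e]=1; return s
rect(R(180,222,340,415)&(W[...,2]>.052),'board')
T=R(120,202,205,290)
rect(T&(W[...,2]>.062)&(W[...,2]<.08),'tray')
# side walls separately by colour, below back wall
br=(hsv[...,0]<18)&(hsv[...,1]>120)&(W[...,2]>.06)
L=rect(R(145,202,205,240)&br,'left');Rr=rect(R(145,202,262,290)&br,'right')
for n,r_ in dict(jar=(225,255,300,332),loupe=(200,230,445,475),box=(190,228,158,196),small1=(150,172,370,420),small2=(228,262,350,385)).items():
    rect(R(*r_)&(W[...,2]>.025),n)
E
```

```text
board 273 [ 511.3 -196. ] [ 17.  160.2] 15.14 med z 0.0605 mean [ 511.1 -196.1   60.2] pca dir 105.33
[[482.20001220703125, -120.9000015258789], [524.0, -275.5], [540.4000244140625, -271.1000061035156], [498.6000061035156, -116.5]]
tray 605 [626.9 218.4] [171.9 160.5] 13.13 med z 0.0704 mean [648.3 224.1  70.4] pca dir 105.67
[[525.0, 277.1000061035156], [561.4000244140625, 120.69999694824219], [728.9000244140625, 159.8000030517578], [692.4000244140625, 316.1000061035156]]
left 211 [606.2 288.2] [161.7  34.2] 4.89 med z 0.0701 mean [608.5 287.9  70. ] pca dir -168.44
[[524.2000122070312, 298.3999938964844], [527.0999755859375, 264.29998779296875], [688.2999877929688, 278.1000061035156], [685.2999877929688, 312.20001220703125]]
right 140 [623.4 141.2] [128.1  11.6] 13.27 med z 0.0706 mean [622.2 140.6  70.7] pca dir -166.65
[[559.7999877929688, 132.1999969482422], [562.4000244140625, 120.9000015258789], [687.0999755859375, 150.3000030517578], [684.4000244140625, 161.60000610351562]]
jar 191 [385.3   1. ] [42.9 43.5] 0.31 med z 0.0647 mean [383.2   0.4  60.3] pca dir -146.61
[[363.7999
[... 457 characters left out ...]
4  32.6] pca dir 174.24
[[440.3999938964844, 426.6000061035156], [511.6000061035156, 402.8999938964844], [531.0999755859375, 461.29998779296875], [459.8999938964844, 485.1000061035156]]
small1 155 [ 645.  -260.4] [ 21.1 110.9] 16.43 med z 0.0399 mean [ 644.2 -259.8   38.5] pca dir 100.53
[[619.2000122070312, -210.1999969482422], [650.5, -316.6000061035156], [670.7999877929688, -310.6000061035156], [639.4000244140625, -204.3000030517578]]
small2 155 [ 372.9 -162.8] [108.1  19.7] 45.53 med z 0.0405 mean [ 368.7 -161.2   39.3] pca dir 45.6
[[328.0, -194.39999389648438], [342.1000061035156, -208.1999969482422], [417.79998779296875, -131.10000610351562], [403.70001220703125, -117.30000305175781]]
```

Call:
apply_moves(
  motion=[0.6, 0.034, -0.0195, 0, 0, 0, 0, 0.6, 0.034, -0.0195, 0, 0, 0, 0, 0.6, 0.034, -0.0195, 0, 0, 0, 0, 0.6, 0.034, -0.0195, 0, 0, 0, 0, 0.6, 0.034, -0.0195, 0, 0, 0, 0, 0.6, 0.034, -0.0195, 0, 0, 0, 0, 0.6, 0.034, -0.0195, 0, 0, 0, 0, 0.6, 0.034, -0.0195, 0, 0, 0, 0, 0.6, 0.034, -0.0195, 0, 0, 0, 0, 0.6, 0.034, -0.0195, 0, 0, 0, 0, 0.6, 0.034, -0.0195, 0, 0, 0, 0, 0.6, 0.033, -0.0195, 0, 0, 0, 0],
  newtons=80,
)

```text
t: 1.3
tcp_pos: [0.5118, -0.1942, 0.231]
tool_rot: [[0.933, 0.359, -0.001], [0.359, -0.933, 0.0], [-0.0, -0.0, -1.0]]
force: [0.3, -0.4, 0.6]
width: 0.0512
```

Call:
apply_moves(
  motion=[0.6, 0, 0, 0, 0, 0, -0.1223, 0.6, 0, 0, 0, 0, 0, -0.1223, 0.6, 0, 0, 0, 0, 0, -0.1223, 0.6, 0, 0, 0, 0, 0, -0.1223, 0.6, 0, 0, 0, 0, 0, -0.1223, 0.6, 0, 0, 0, 0, 0, -0.1223, 0.6, 0, 0, 0, 0, 0, -0.1223, 0.6, 0, 0, 0, 0, 0, -0.1223, 0.6, 0, 0, 0, 0, 0, -0.1223, 0.6, 0, 0, 0, 0, 0, -0.1223, 0.6, 0, 0, 0, 0, 0, -0.1223, 0.6, 0, 0, 0, 0, 0, -0.1223],
)

```text
t: 2.5
tcp_pos: [0.5109, -0.1956, 0.2309]
tool_rot: [[-0.265, 0.964, -0.001], [0.964, 0.265, 0.0], [0.001, -0.001, -1.0]]
force: [0.4, -0.6, 0.2]
width: 0.0512
```

```bash
python3 - <<'E'
from h import *
s=ctrl.get_state()
for k in('t','joint_positions','tcp_pos','tool_rot','force','width'): print(k,np.round(s[k],4).tolist())
R=np.array(s['tool_rot']); print('yaw y',np.degrees(np.arctan2(R[1,1],R[0,1])))
im=cam('wrist'); save(im,'wrist1.png'); print(np.round(im['T_tool_cam'],3).tolist())
# wrist depth -> world
h,w=im['range_z'].shape;u,v=np.meshgrid(np.arange(w),np.arange(h)); z=im['range_z']
P=np.stack([(u-im['cx'])/im['fx']*z,(v-im['cy'])/im['fy']*z,z],-1)
T=np.array(im['T_tool_cam']); W=(P@T[:3,:3].T+T[:3,3])@R.T+np.array(s['tcp_pos'])
m=(z>0)&(W[...,2]>.054)&(W[...,2]<.066)&(np.hypot(W[...,0]-.511,W[...,1]+.196)<.1)
n,l,st,_=cv2.connectedComponentsWithStats(m.astype(np.uint8)); m=l==1+np.argmax(st[1:,4]); Q=W[m]
r=cv2.minAreaRect((Q[:,:2]*1000).astype(np.float32)); c,V=np.linalg.eigh(np.cov(Q[:,:2].T)); a=V[:,1]
print(m.sum(),r,np.median(Q[:,2]),np.degrees(np.arctan2(a[1],a[0])))
d=np.array([.511,-.196])-np.array(s['tcp_pos'])[:2]
print('shift tool xy', d@R[:2,0], d@R[:2,1])
E
```

```text
t 2.5
joint_positions [-0.3656, 0.2148, -0.1775, 1.1794, 0.0, 0.9366]
tcp_pos [0.5109, -0.1956, 0.2309]
tool_rot [[-0.2654, 0.9641, -0.0008], [0.9641, 0.2654, 0.0003], [0.0005, -0.0007, -1.0]]
force [0.4157, -0.5537, 0.1634]
width 0.0512
yaw y 15.391359804791104
[[-0.0, -0.958, -0.288, 0.073], [1.0, 0.0, -0.001, 0.0], [0.001, -0.288, 0.958, -0.142], [0.0, 0.0, 0.0, 1.0]]
1877 ((510.9851379394531, -197.60360717773438), (15.792841911315918, 158.6974334716797), 15.574193954467773) 0.058983352739308825 105.30539764713656
shift tool xy -0.00044700201934959034 3.82592461817422e-06
```

View pics/wrist1.png

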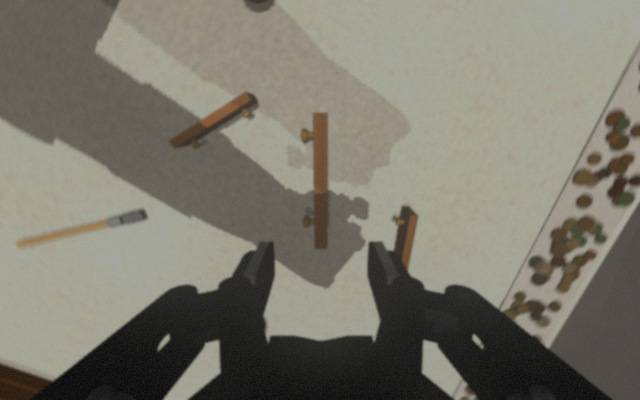

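The wrist picture shows the board centred between the open fingers at about (320,180), with knobs on the left (the -x side). Both cameras agree on its pose to within 2 mm. Going down to grasp.

Call:
apply_moves(
  motion=[0.6, -0.001, 0, 0.02, 0, 0, 0, 0.6, 0, 0, 0.02, 0, 0, 0, 0.6, 0, 0, 0.02, 0, 0, 0, 0.6, 0, 0, 0.02, 0, 0, 0, 0.6, 0, 0, 0.02, 0, 0, 0, 0.6, 0, 0, 0.02, 0, 0, 0, 0.6, 0, 0, 0.02, 0, 0, 0, 0.6, 0, 0, 0.02, 0, 0, 0, 0.6, 0, 0, 0.02, 0, 0, 0, 0.6, 0, 0, 0.02, 0, 0, 0, 0.6, 0, 0, 0.01, 0, 0, 0, 0.6, 0, 0, 0.007, 0, 0, 0],
)

```text
t: 3.75
tcp_pos: [0.5108, -0.1964, 0.0134]
tool_rot: [[-0.259, 0.966, -0.001], [0.966, 0.259, 0.001], [0.001, -0.001, -1.0]]
force: [0.2, -0.3, 0.2]
width: 0.0508
```

Call:
apply_moves(
  motion=[0.6, 0, 0, 0, 0, 0, 0, 0, 0, 0, 0, 0, 0, 0, 0, 0, 0, 0, 0, 0, 0, 0, 0, 0, 0, 0, 0, 0, 0, 0, 0, 0, 0, 0, 0, 0, 0, 0, 0, 0, 0, 0, 0, 0, 0, 0, 0, 0, 0, 0, 0, 0, 0, 0, 0, 0, 0, 0, 0, 0, 0, 0, 0, 0, 0, 0, 0, 0, 0, 0],
  newtons=80,
)

```text
t: 4.75
tcp_pos: [0.5124, -0.197, 0.0153]
tool_rot: [[-0.26, 0.965, 0.002], [0.965, 0.26, -0.001], [-0.001, 0.002, -1.0]]
force: [-0.8, 0.3, 6.8]
width: 0.0149
```

Call:
apply_moves(
  motion=[0, 0, 0, -0.005, 0, 0, 0, 0, 0, 0, -0.015, 0, 0, 0, 0, 0, 0, -0.02, 0, 0, 0, 0, 0, 0, -0.02, 0, 0, 0, 0, 0, 0, -0.02, 0, 0, 0, 0, 0, 0, -0.02, 0, 0, 0, 0, 0, 0, -0.01, 0, 0, 0, 0, 0, 0, 0, 0, 0, 0, 0, 0, 0, 0, 0, 0, 0, 0, 0, 0, 0, 0, 0, 0],
)

```text
t: 5.75
tcp_pos: [0.5106, -0.1963, 0.1231]
tool_rot: [[-0.261, 0.965, -0.002], [0.965, 0.261, 0.001], [0.001, -0.002, -1.0]]
force: [0.3, 0.5, -1.2]
width: 0.0149
```

```bash
python3 - <<'E'
from h import *
s=ctrl.get_state()
for k in('t','joint_positions','tcp_pos','tool_rot','force','ft_torque','width'): print(k,np.round(s[k],4).tolist())
for n in('scene','top','wrist'):
    im=cam(n); save(im,n+'2.png')
    np.save(n+'2.npy',im,allow_pickle=True)
a=[cv2.imread('pics/scene2.png')[100:320,180:460],cv2.imread('pics/wrist2.png')[40:260,180:460]]
cv2.imwrite('pics/c2.png',cv2.resize(np.vstack(a),None,fx=1.35*1,fy=1.35,interpolation=cv2.INTER_CUBIC))
R=np.array(s['tool_rot']);
# target
th=np.radians(13.13); ex=np.array([np.cos(th),np.sin(th)])
c=np.array([.5432,.1989])-ex*(.008+.05); d=c-np.array(s['tcp_pos'])[:2]; print('approach pt',c,'shift',d@R[:2,0],d@R[:2,1])
E
```

```text
t 5.75
joint_positions [-0.3671, 0.2848, -0.3422, 0.9459, -0.0, 0.9401]
tcp_pos [0.5106, -0.1963, 0.1231]
tool_rot [[-0.2605, 0.9655, -0.002], [0.9655, 0.2605, 0.0007], [0.0012, -0.0017, -1.0]]
force [0.2951, 0.4609, -1.1508]
ft_torque [-0.0248, 0.043, -0.0042]
width 0.0149
approach pt [0.48671628 0.18572465] shift 0.37506353024183364 0.0765146425141252
```

View pics/c2.png

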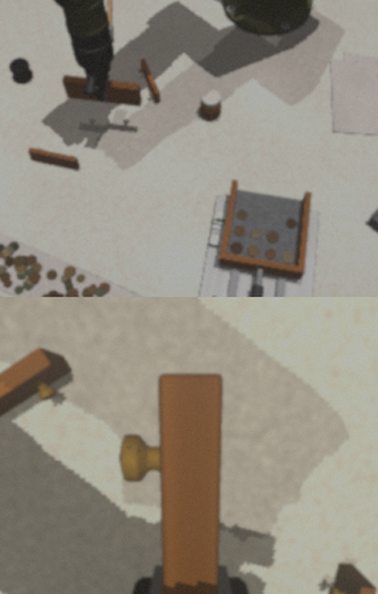

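View pics/top2.png

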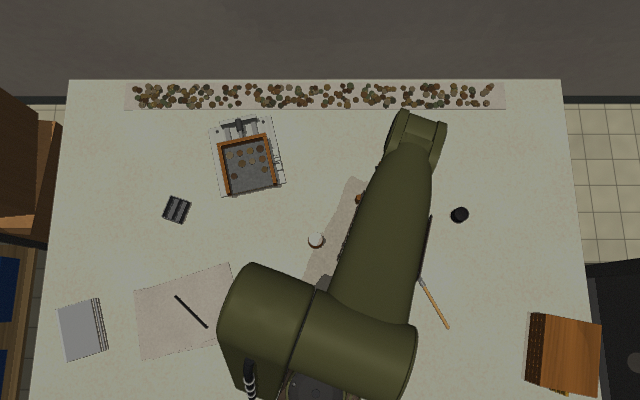

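The board is held level above the table. The wrist view shows its +y end at about (321,97) in the full picture. I'll measure the board in tool coordinates.

```bash
cat >> h.py <<'E'
def wrist_tool(im):
    h,w=im['range_z'].shape;u,v=np.meshgrid(np.arange(w),np.arange(h)); z=im['range_z']
    P=np.stack([(u-im['cx'])/im['fx']*z,(v-im['cy'])/im['fy']*z,z],-1)
    T=np.array(im['T_tool_cam']); return P@T[:3,:3].T+T[:3,3]
def rayplane(im,uv,n,dd):  # tool frame, plane n.p=dd
    T=np.array(im['T_tool_cam']); r=T[:3,:3]@np.array([(uv[0]-im['cx'])/im['fx'],(uv[1]-im['cy'])/im['fy'],1]); o=T[:3,3]
    return o+r*(dd-n@o)/(n@r)
E
python3 - <<'E'
from h import *
im=np.load('wrist2.npy',allow_pickle=True).item(); Q=wrist_tool(im)
hsv=cv2.cvtColor(im['frame'],cv2.COLOR_RGB2HSV)
ok=im['range_z']>0
# top face: depth mid
m=ok&(abs(Q[...,1])<.014)&(abs(Q[...,2]+.0465)<.007)&(Q[...,0]>.02)&(Q[...,0]<.1)
P=Q[m]; print(m.sum(),'z med',np.median(P[:,2]),'x max',np.percentile(P[:,0],[98,99.5]),'y',np.percentile(P[:,1],[1,50,99]))
A=np.c_[P[:,:2],np.ones(len(P))]; print('z fit',np.linalg.lstsq(A,P[:,2],rcond=None)[0])
r=cv2.minAreaRect((P[:,:2]*1000).astype(np.float32)); print(r, np.round(cv2.boxPoints(r),1).tolist())
for x in(.03,.045,.06,.075):
    s=P[abs(P[:,0]-x)<.003]; print(x,np.round(np.percentile(s[:,1],[2,50,98])*1e3,1),np.round(np.median(s[:,2])*1e3,1))
# tray end seen too?
E
```

```text
7205 z med -0.04369555489127171 x max [0.07851376 0.0794033 ] y [-0.00750627  0.00018293  0.00812231]
z fit [-0.00047514  0.00159022 -0.04365817]
((49.77759552001953, 0.29091978073120117), (16.16037368774414, 59.532386779785156), 89.97168731689453) [[20.0, -7.800000190734863], [79.5, -7.800000190734863], [79.5, 8.399999618530273], [20.0, 8.399999618530273]]
0.03 [-7.4  0.5  8.1] -43.7
0.045 [-7.5  0.2  8.1] -43.7
0.06 [-7.5  0.2  7.9] -43.7
0.075 [-7.4  0.2  7.9] -43.7
```

Call:
apply_moves(
  motion=[0, 0.02, 0.004, 0, 0, 0, 0, 0, 0.0395, 0.008, 0, 0, 0, 0, 0, 0.0395, 0.008, 0, 0, 0, 0, 0, 0.0395, 0.008, 0, 0, 0, 0, 0, 0.0395, 0.008, 0, 0, 0, 0, 0, 0.0395, 0.008, 0, 0, 0, 0, 0, 0.0395, 0.008, 0, 0, 0, 0, 0, 0.0395, 0.008, 0, 0, 0, 0, 0, 0.0395, 0.008, 0, 0, 0, 0, 0, 0.0395, 0.008, 0, 0, 0, 0, 0, 0, 0, 0, 0, 0, 0.034, 0, 0, 0, 0, 0, 0, 0],
)

```text
t: 7.1
tcp_pos: [0.4865, 0.1867, 0.1238]
tool_rot: [[-0.23, 0.973, -0.001], [0.973, 0.23, -0.0], [-0.0, -0.001, -1.0]]
force: [0.8, 0.4, -1.2]
width: 0.0152
```

```bash
python3 - <<'E'
from h import *
s=ctrl.get_state()
for k in('t','joint_positions','tcp_pos','tool_rot','force','width'): print(k,np.round(s[k],4).tolist())
R=np.array(s['tool_rot']); print('yaw',np.degrees(np.arctan2(R[1,1],R[0,1])))
im=cam('wrist'); save(im,'wrist3.png'); np.save('wrist3.npy',im,allow_pickle=True)
i2=cam('scene'); save(i2,'scene3.png'); np.save('scene3.npy',i2,allow_pickle=True)
E
```

```text
t 7.1
joint_positions [0.3666, 0.2377, -0.4033, 0.9306, -0.0002, 1.7055]
tcp_pos [0.4865, 0.1867, 0.1238]
tool_rot [[-0.2298, 0.9732, -0.0007], [0.9732, 0.2298, -0.0005], [-0.0003, -0.0008, -1.0]]
force [0.8301, 0.3885, -1.2247]
width 0.0152
yaw 13.288223793176085
```

View pics/wrist3.png

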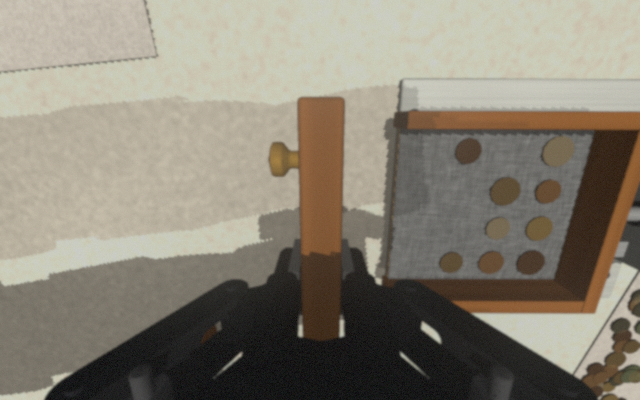

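View pics/scene3.png

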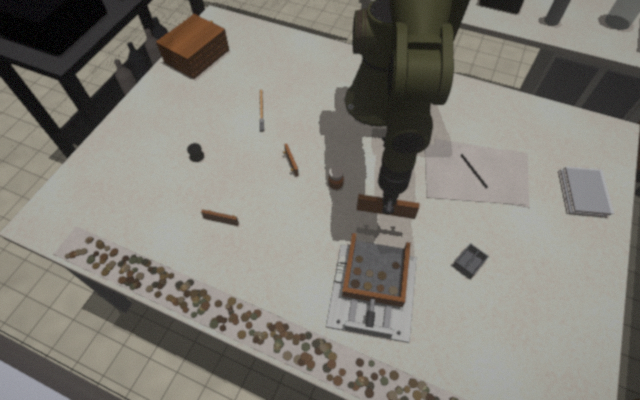

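The wrist view shows the whole tray: left wall along row ~121, right wall along row ~305, open end at column ~400. The held board is at column ~321. Now measuring the tray in tool axes from this view.

```bash
python3 - <<'E'
from h import *
im=np.load('wrist3.npy',allow_pickle=True).item(); Q=wrist_tool(im); ok=im['range_z']>0
hsv=cv2.cvtColor(im['frame'],cv2.COLOR_RGB2HSV)
br=(hsv[...,0]<20)&(hsv[...,1]>110)
m=ok&br&(abs(Q[...,2]-.0538)<.005)&(Q[...,1]>.03)
for nm,a,b in(('left',.06,.09),('right',-.09,-.06)):
    s=m&(Q[...,0]>a)&(Q[...,0]<b)&(Q[...,1]<.18); P=Q[s]
    print(nm,s.sum(),'z',np.median(P[:,2]),'y min',np.percentile(P[:,1],[.5,2]),'y max',P[:,1].max())
    for y in(.06,.08,.10,.12,.14):
        t=P[abs(P[:,1]-y)<.004]
        if len(t)>5: print('  y',y,'x lo/hi',np.round(np.percentile(t[:,0],[2,98])*1e3,1),len(t))
    c=P[P[:,1]>.055]; print('  slope x vs y',np.polyfit(c[:,1],c[:,0],1))
# board in hand
m=ok&(abs(Q[...,1])<.014)&(abs(Q[...,2]+.0437)<.006)&(Q[...,0]>.02)&(Q[...,0]<.1);P=Q[m]
print('board z',np.median(P[:,2]),'xmax',np.percentile(P[:,0],99.5),'y',np.percentile(P[:,1],[1,50,99]),'slope',np.polyfit(P[:,0],P[:,1],1))
E
```

```text
left 3104 z 0.05470207672609184 y min [0.0595252  0.06128648] y max 0.1799563817456505
  y 0.06 x lo/hi [66.  76.4] 132
  y 0.08 x lo/hi [66.  76.3] 204
  y 0.1 x lo/hi [66.  76.3] 207
  y 0.12 x lo/hi [66.  76.3] 202
  y 0.14 x lo/hi [66.  76.3] 200
  slope x vs y [-0.00354132  0.07155589]
right 1122 z 0.05499114961589448 y min [0.10746178 0.11031441] y max 0.17999459915309027
  y 0.12 x lo/hi [-80.3 -70. ] 118
  y 0.14 x lo/hi [-81.  -70.1] 132
  slope x vs y [-0.02744738 -0.07042684]
board z -0.04369837597109202 xmax 0.07943117468571638 y [-0.00748026  0.00019514  0.0081402 ] slope [-0.0001475   0.00033687]
```

Call:
apply_moves(
  motion=[0, -0.0015, 0, 0.006, 0, 0, 0, 0, 0, 0, 0.012, 0, 0, 0, 0, 0, 0, 0.012, 0, 0, 0, 0, 0, 0, 0.012, 0, 0, 0, 0, 0, 0, 0.012, 0, 0, 0, 0, 0, 0, 0.012, 0, 0, 0, 0, 0, 0, 0.008, 0, 0, 0, 0, 0, 0, 0.004, 0, 0, 0, 0, 0, 0, 0, 0, 0, 0, 0, 0, 0, 0, 0, 0, 0, 0, 0, 0, 0, 0, 0, 0],
)

```text
t: 8.3
tcp_pos: [0.4878, 0.1844, 0.0469]
tool_rot: [[-0.228, 0.974, 0.001], [0.974, 0.228, 0.0], [0.0, 0.001, -1.0]]
force: [-0.3, 0.6, -0.8]
width: 0.0154
```

```bash
python3 - <<'E'
from h import *
s=ctrl.get_state()
for k in('t','tcp_pos','tool_rot','force','ft_torque','width'): print(k,np.round(s[k],4).tolist())
im=cam('wrist'); save(im,'wrist4.png'); np.save('wrist4.npy',im,allow_pickle=True)
i2=cam('scene'); save(i2,'scene4.png'); np.save('scene4.npy',i2,allow_pickle=True)
it=cam('top'); save(it,'top4.png'); np.save('top4.npy',it,allow_pickle=True)
Q=wrist_tool(im); ok=im['range_z']>0
hsv=cv2.cvtColor(im['frame'],cv2.COLOR_RGB2HSV)
br=(hsv[...,0]<20)&(hsv[...,1]>110)
m=ok&br&(abs(Q[...,2]+.025)<.006)&(Q[...,1]>.03)
for nm,a,b in(('left',.06,.09),('right',-.09,-.06)):
    S=m&(Q[...,0]>a)&(Q[...,0]<b)&(Q[...,1]<.18); P=Q[S]; print(nm,S.sum())
    if S.sum()<20: continue
    print('z',np.median(P[:,2]),'y min',np.percentile(P[:,1],[.5,2]))
    for y in(.06,.08,.10,.12,.14):
        t=P[abs(P[:,1]-y)<.004]
        if len(t)>5: print('  y',y,'x lo/hi',np.round(np.percentile(t[:,0],[2,98])*1e3,1),len(t))
m=ok&(abs(Q[...,1])<.014)&(abs(Q[...,2]+.0437)<.006)&(Q[...,0]>.02)&(Q[...,0]<.1);P=Q[m]
print('board z',np.median(P[:,2]),'xmax',np.percentile(P[:,0],99.5),'y',np.percentile(P[:,1],[1,50,99]),'slope',np.polyfit(P[:,0],P[:,1],1))
a=cv2.resize(cv2.cvtColor(i2['frame'],cv2.COLOR_RGB2BGR)[180:350,310:450],None,fx=3.5,fy=3.5,interpolation=cv2.INTER_CUBIC); cv2.imwrite('pics/scene4c.png',a)
E
```

```text
t 8.3
tcp_pos [0.4878, 0.1844, 0.0469]
tool_rot [[-0.2276, 0.9738, 0.001], [0.9738, 0.2276, 0.0004], [0.0001, 0.0011, -1.0]]
force [-0.3295, 0.6101, -0.7502]
ft_torque [0.0013, -0.0322, 0.0187]
width 0.0154
left 5234
z -0.02198019629046248 y min [0.05809118 0.05911697]
  y 0.06 x lo/hi [68.8 79.6] 456
  y 0.08 x lo/hi [68.8 79.7] 569
  y 0.1 x lo/hi [68.4 79.7] 590
  y 0.12 x lo/hi [68.4 79.7] 583
right 928
z -0.021653813861768276 y min [0.14631952 0.14849704]
board z -0.04368732631485075 xmax 0.07941891744785992 y [-0.00748819  0.00019063  0.008115  ] slope [0.00087495 0.00026897]
```

View pics/wrist4.png

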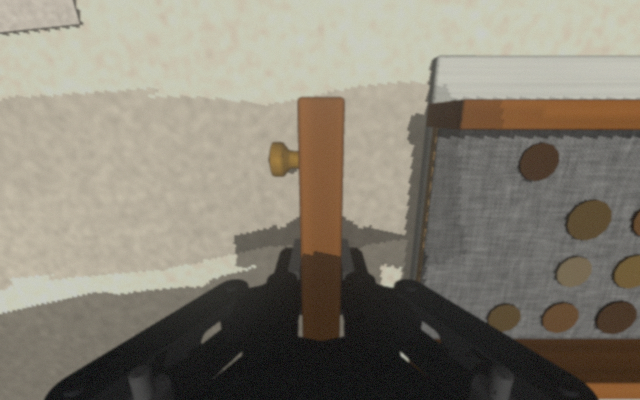

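View pics/scene4c.png

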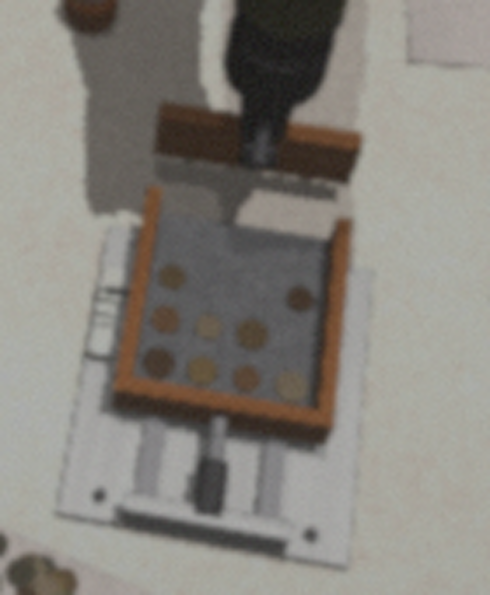

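View pics/top4.png

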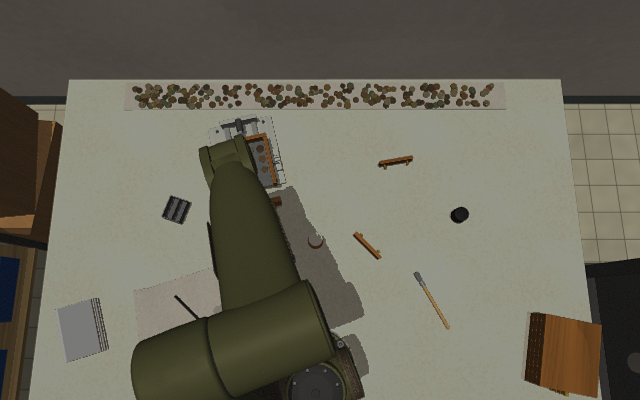

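The left wall's outer edge is at tool x ≈ 80 mm and the board's end at ≈ 79.5 mm, so they line up sideways. The board sits about 1 mm high and the gap is about 50 mm. I'll advance 44 mm and lower 1.2 mm.

Call:
apply_moves(
  motion=[0, 0, 0.003, 0.0012, 0, 0, 0, 0, 0, 0.006, 0, 0, 0, 0, 0, 0, 0.007, 0, 0, 0, 0, 0, 0, 0.007, 0, 0, 0, 0, 0, 0, 0.007, 0, 0, 0, 0, 0, 0, 0.006, 0, 0, 0, 0, 0, 0, 0.005, 0, 0, 0, 0, 0, 0, 0.003, 0, 0, 0, 0, 0, 0, 0, 0, 0, 0, 0, 0, 0, 0, 0, 0, 0, 0],
)

```text
t: 9.45
tcp_pos: [0.5299, 0.1941, 0.045]
tool_rot: [[-0.228, 0.974, -0.0], [0.974, 0.228, -0.0], [-0.0, -0.001, -1.0]]
force: [-0.1, -0.4, -0.6]
width: 0.0151
```

```bash
cat > chk.py <<'E'
import sys
from h import *
n=sys.argv[1]; s=ctrl.get_state()
R=np.array(s['tool_rot']); p=np.array(s['tcp_pos']); f=np.array(s['force'])
print('t',s['t'],'tcp',np.round(p,4),'yaw',round(np.degrees(np.arctan2(R[1,1],R[0,1])),2),'toolz',np.round(R[:,2],4),'force in tool',np.round(f@R,2),'tq tool',np.round(np.array(s['ft_torque'])@R,3),'w',round(s['width'],4))
im=cam('wrist'); save(im,'wrist%s.png'%n); np.save('wrist.npy',im,allow_pickle=True)
i2=cam('scene'); save(i2,'scene%s.png'%n); np.save('scene%s.npy'%n,i2,allow_pickle=True)
Q=wrist_tool(im); ok=im['range_z']>0
hsv=cv2.cvtColor(im['frame'],cv2.COLOR_RGB2HSV); br=(hsv[...,0]<20)&(hsv[...,1]>110)
S=ok&br&(abs(Q[...,2]+.0235)<.006)&(Q[...,1]>.0095)&(Q[...,0]>.06)&(Q[...,0]<.09)&(Q[...,1]<.18); P=Q[S]
print('left wall z',np.median(P[:,2]),'ymin',np.percentile(P[:,1],[.2,1,2]))
for y in (.04,.06,.08,.1):
    t=P[abs(P[:,1]-y)<.004]
    if len(t)>5: print('  y',y,np.round(np.percentile(t[:,0],[2,98])*1e3,1))
m=ok&(abs(Q[...,1])<.014)&(abs(Q[...,2]+.0437)<.006)&(Q[...,0]>.02)&(Q[...,0]<.1);P=Q[m]
print('board z',np.median(P[:,2]),'xmax',np.percentile(P[:,0],99.5),'y',np.percentile(P[:,1],[1,50,99]),'slope',np.polyfit(P[:,0],P[:,1],1))
W=world_pts(i2)
a=cv2.resize(cv2.cvtColor(i2['frame'],cv2.COLOR_RGB2BGR)[180:350,310:450],None,fx=3.5,fy=3.5,interpolation=cv2.INTER_CUBIC); cv2.imwrite('pics/scene%sc.png'%n,a)
E
python3 chk.py 5
```

```text
t 9.45 tcp [0.5299 0.1941 0.045 ] yaw 13.16 toolz [-5.e-04 -2.e-04 -1.e+00] force in tool [-0.4  -0.23  0.6 ] tq tool [-0.016  0.051 -0.078] w 0.0151
left wall z -0.024017220807960912 ymin [0.01497987 0.01583187 0.01700848]
  y 0.04 [68.9 79.6]
  y 0.06 [68.9 79.6]
  y 0.08 [68.8 79.5]
  y 0.1 [68.5 79.5]
board z -0.04369384076699981 xmax 0.0794075357654167 y [-0.00747125  0.00019237  0.00811735] slope [0.00042499 0.00029393]
```

View pics/wrist5.png

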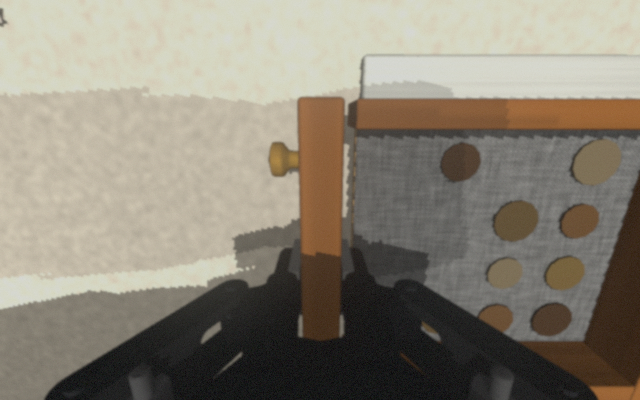

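There's about 6.5 mm of gap left, and the board's height and end are aligned. Making contact slowly.

Call:
apply_moves(
  motion=[0, 0, 0.002, 0, 0, 0, 0, 0, 0, 0.002, 0, 0, 0, 0, 0, 0, 0.002, 0, 0, 0, 0, 0, 0, 0.002, 0, 0, 0, 0, 0, 0, 0.001, 0, 0, 0, 0, 0, 0, 0, 0, 0, 0, 0, 0, 0, 0, 0, 0, 0, 0, 0, 0, 0, 0, 0, 0, 0],
)

```text
t: 10.35
tcp_pos: [0.5384, 0.1961, 0.0448]
tool_rot: [[-0.228, 0.974, -0.001], [0.974, 0.228, -0.0], [-0.0, -0.001, -1.0]]
force: [-4.0, 0.4, -0.3]
width: 0.015
```

```bash
python3 chk.py 6
```

```text
t 10.35 tcp [0.5384 0.1961 0.0448] yaw 13.15 toolz [-1.e-03 -2.e-04 -1.e+00] force in tool [ 1.32 -3.8   0.32] tq tool [0.7   0.07  0.152] w 0.015
left wall z -0.024191388093508015 ymin [0.01014297 0.01104037 0.01231923]
  y 0.04 [68.9 79.6]
  y 0.06 [68.9 79.6]
  y 0.08 [68.8 79.5]
  y 0.1 [68.5 79.5]
board z -0.043669894527997445 xmax 0.07943422356196361 y [-0.00743169  0.00052441  0.00818279] slope [0.00211711 0.00025613]
```

View pics/scene6c.png

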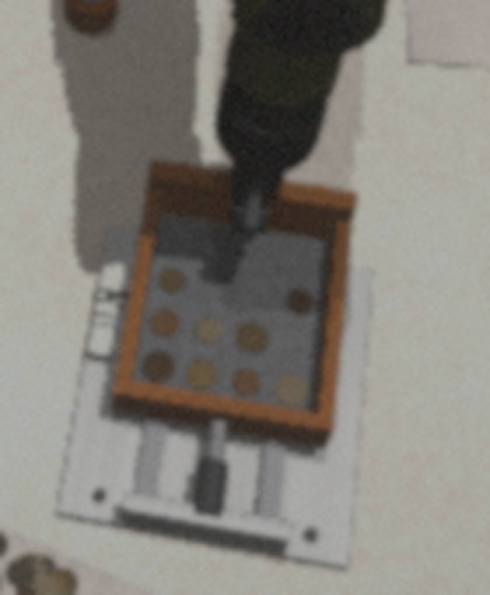

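Contact made at about 3.8 N. The torque suggests the right side carries most of it, so I'll push further and watch the balance.

Call:
apply_moves(
  motion=[0, 0, 0.0015, 0, 0, 0, 0.002, 0, 0, 0.0015, 0, 0, 0, 0.002, 0, 0, 0.0015, 0, 0, 0, 0.001, 0, 0, 0.0015, 0, 0, 0, 0, 0, 0, 0, 0, 0, 0, 0, 0, 0, 0, 0, 0, 0, 0, 0, 0, 0, 0, 0, 0, 0],
)

```text
t: 11.15
tcp_pos: [0.544, 0.1975, 0.0449]
tool_rot: [[-0.223, 0.975, -0.001], [0.975, 0.223, -0.0], [-0.0, -0.002, -1.0]]
force: [-6.0, -1.3, -0.6]
width: 0.0154
```

```bash
python3 chk.py 7; python3 - <<'E'
import sys; sys.path.insert(0,'.')
from h import *
for i in range(3):
    s=ctrl.get_state(); R=np.array(s['tool_rot']); print(np.round(np.array(s['force'])@R,2),np.round(np.array(s['ft_torque'])@R,3))
E
```

```text
t 11.15 tcp [0.544  0.1975 0.0449] yaw 12.9 toolz [-1.5e-03 -4.0e-04 -1.0e+00] force in tool [ 0.03 -6.19  0.57] tq tool [ 1.228 -0.066 -0.215] w 0.0154
left wall z -0.024240604566445327 ymin [0.00976993 0.01076678 0.01194287]
  y 0.04 [68.9 79.6]
  y 0.06 [69.2 79.9]
  y 0.08 [68.9 79.9]
  y 0.1 [69.2 79.9]
board z -0.043686904078871346 xmax 0.0794320907527028 y [-0.00764569  0.00016915  0.00793178] slope [-0.00191791  0.00023964]
[ 0.58 -6.28  0.9 ] [ 1.158  0.024 -0.206]
[ 0.58 -6.28  0.9 ] [ 1.158  0.024 -0.206]
[ 0.58 -6.28  0.9 ] [ 1.158  0.024 -0.206]
```

Call:
apply_moves(
  motion=[0, 0, 0.0015, 0, 0, 0, -0.001, 0, 0, 0.0015, 0, 0, 0, -0.001, 0, 0, 0.0015, 0, 0, 0, 0, 0, 0, 0.001, 0, 0, 0, 0, 0, 0, 0, 0, 0, 0, 0, 0, 0, 0, 0, 0, 0, 0, 0, 0, 0, 0, 0, 0, 0, 0, 0, 0, 0, 0, 0, 0],
)

```text
t: 12.05
tcp_pos: [0.5486, 0.1985, 0.0448]
tool_rot: [[-0.225, 0.974, -0.003], [0.974, 0.225, -0.001], [-0.0, -0.003, -1.0]]
force: [-7.9, -1.3, 2.8]
width: 0.015
```

```bash
python3 chk.py 8; python3 - <<'E'
from h import *
im=np.load('scene8.npy',allow_pickle=True).item()
a=cv2.cvtColor(im['frame'],cv2.COLOR_RGB2BGR)[240:295,325:355]; b=np.load('scene5.npy',allow_pickle=True).item(); b=cv2.cvtColor(b['frame'],cv2.COLOR_RGB2BGR)[240:295,325:355]
cv2.imwrite('pics/scale8.png',cv2.resize(np.hstack([b,a]),None,fx=10,fy=10,interpolation=cv2.INTER_CUBIC))
E
```

```text
t 12.05 tcp [0.5486 0.1985 0.0448] yaw 13.0 toolz [-2.7e-03 -6.0e-04 -1.0e+00] force in tool [ 0.52 -8.01 -2.75] tq tool [ 1.614  0.025 -0.02 ] w 0.015
left wall z -0.0243346022892639 ymin [0.00975076 0.01076118 0.01194731]
  y 0.04 [68.9 79.5]
  y 0.06 [68.9 79.6]
  y 0.08 [68.9 79.9]
  y 0.1 [68.9 79.9]
board z -0.04367213396778295 xmax 0.07943147703909875 y [-0.0075697   0.00018262  0.00799625] slope [-0.00132067  0.00029018]
```

View pics/scale8.png

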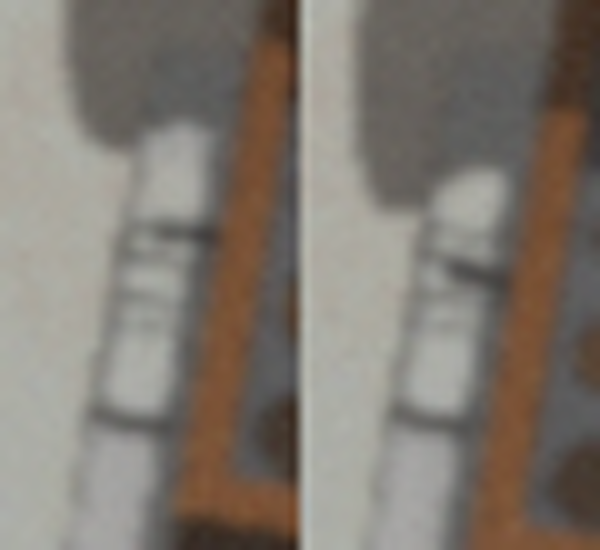

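View pics/wrist8.png

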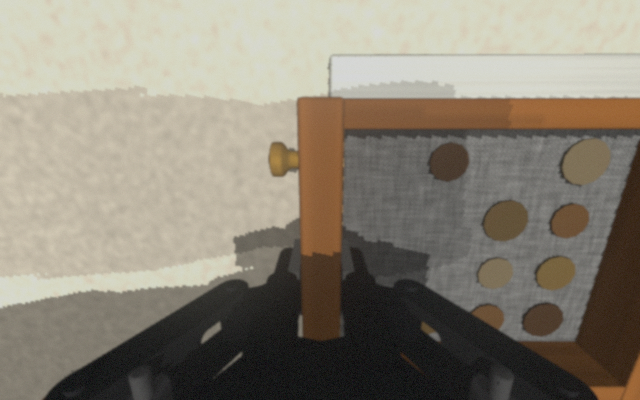

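The picture shows the board flat on the wall end, 8.0 N, and the torque about zero, so the sides are balanced. I'll check the carriage travel independently by tracking the coins and the tray's back wall.

```bash
python3 - <<'E'
from h import *
# carriage travel from scene images: tray back wall/coins, before (im0) vs now
import pickle
a=pickle.load(open('im0.pkl','rb'))['scene']; a5=np.load('scene5.npy',allow_pickle=True).item(); b=np.load('scene8.npy',allow_pickle=True).item()
W=world_pts(a); th=np.radians(13.1); ex=np.array([np.cos(th),np.sin(th)])
# coins patch + back wall: phase correlation on gray upsampled, fit shift
def tpl(src,dst):
    ga=cv2.resize(cv2.cvtColor(src['frame'],cv2.COLOR_RGB2GRAY),None,fx=8,fy=8,interpolation=cv2.INTER_CUBIC); gb=cv2.resize(cv2.cvtColor(dst['frame'],cv2.COLOR_RGB2GRAY),None,fx=8,fy=8,interpolation=cv2.INTER_CUBIC)
    y0,y1,x0,x1=280,308,342,406
    t=ga[y0*8:y1*8,x0*8:x1*8]; s=gb[(y0-6)*8:(y1+14)*8,(x0-12)*8:(x1+12)*8]
    r=cv2.matchTemplate(s,t,cv2.TM_CCOEFF_NORMED); _,v,_,l=cv2.minMaxLoc(r); return v,l[0]/8-12,l[1]/8-6
R=cv2.Rodrigues(np.array(a['rvec'],float))[0]
def proj(p): return cv2.projectPoints(np.array([p],float),np.array(a['rvec'],float),np.array(a['tvec'],float),np.array([[a['fx'],0,a['cx']],[0,a['fy'],a['cy']],[0,0,1.]]),None)[0].ravel()
p=np.array([.5432+.165*ex[0],.1989+.165*ex[1],.06]); j=(proj(p+np.r_[ex*.01,0])-proj(p))/10
print('px per mm',j)
for src in(a,a5):
    v,dx,dy=tpl(src,b); print('match',v,dx,dy,'mm',(np.array([dx,dy])@j)/(j@j))
# scale lines/pointer projected positions (right side y~-0.095)
E
```

```text
px per mm [-0.04798922  0.37237428]
match 0.9840541481971741 -0.5 4.75 mm 12.717803787321
match 0.9843816161155701 -0.5 4.75 mm 12.717803787321
```

The camera gives 12.7 mm of travel, against about 12 mm from the 8.0 N force. I'll push 1.5 mm more and then hold.

Call:
apply_moves(
  motion=[0, 0, 0.001, 0, 0, 0, 0, 0, 0, 0.0005, 0, 0, 0, 0, 0, 0, 0, 0, 0, 0, 0, 0, 0, 0, 0, 0, 0, 0, 0, 0, 0, 0, 0, 0, 0, 0, 0, 0, 0, 0, 0, 0, 0, 0, 0, 0, 0, 0, 0, 0, 0, 0, 0, 0, 0, 0, 0, 0, 0, 0, 0, 0, 0],
)

```text
t: 13.05
tcp_pos: [0.5499, 0.1988, 0.0448]
tool_rot: [[-0.225, 0.974, -0.003], [0.974, 0.225, -0.001], [0.0, -0.003, -1.0]]
force: [-8.7, -2.0, 2.4]
width: 0.0153
```

```bash
python3 chk.py 9
```

```text
t 13.05 tcp [0.5499 0.1988 0.0448] yaw 13.0 toolz [-3.1e-03 -7.0e-04 -1.0e+00] force in tool [-0.01 -8.89 -2.42] tq tool [ 1.782  0.041 -0.11 ] w 0.0153
left wall z -0.024355471067858354 ymin [0.00975556 0.01076492 0.01191177]
  y 0.04 [68.9 79.5]
  y 0.06 [68.9 79.6]
  y 0.08 [68.9 79.9]
  y 0.1 [68.9 79.9]
board z -0.0436719823735387 xmax 0.07943538256831584 y [-0.0075555   0.00018204  0.00798468] slope [-0.00042825  0.00024109]
```

The force is 8.9 N and the load centre is about 12 mm off the middle, so both sides are well loaded. Holding for over 3.5 s.

Call:
apply_moves(
  motion=[0, 0, 0, 0, 0, 0, 0, 0, 0, 0, 0, 0, 0, 0, 0, 0, 0, 0, 0, 0, 0, 0, 0, 0, 0, 0, 0, 0, 0, 0, 0, 0, 0, 0, 0, 0, 0, 0, 0, 0, 0, 0, 0, 0, 0, 0, 0, 0, 0, 0, 0, 0, 0, 0, 0, 0, 0, 0, 0, 0, 0, 0, 0, 0, 0, 0, 0, 0, 0, 0, 0, 0, 0, 0, 0, 0, 0, 0, 0, 0, 0, 0, 0, 0],
)

```text
t: 14.35
tcp_pos: [0.5498, 0.1988, 0.0448]
tool_rot: [[-0.225, 0.974, -0.003], [0.974, 0.225, -0.001], [0.0, -0.003, -1.0]]
force: [-8.6, -1.9, 3.3]
width: 0.0148
```

Call:
apply_moves(
  motion=[0, 0, 0, 0, 0, 0, 0, 0, 0, 0, 0, 0, 0, 0, 0, 0, 0, 0, 0, 0, 0, 0, 0, 0, 0, 0, 0, 0, 0, 0, 0, 0, 0, 0, 0, 0, 0, 0, 0, 0, 0, 0, 0, 0, 0, 0, 0, 0, 0, 0, 0, 0, 0, 0, 0, 0, 0, 0, 0, 0, 0, 0, 0, 0, 0, 0, 0, 0, 0, 0, 0, 0, 0, 0, 0, 0, 0, 0, 0, 0, 0, 0, 0, 0],
)

```text
t: 15.55
tcp_pos: [0.5499, 0.1988, 0.0448]
tool_rot: [[-0.225, 0.974, -0.003], [0.974, 0.225, -0.001], [0.0, -0.003, -1.0]]
force: [-8.5, -1.4, 2.8]
width: 0.0151
```

Call:
apply_moves(
  motion=[0, 0, 0, 0, 0, 0, 0, 0, 0, 0, 0, 0, 0, 0, 0, 0, 0, 0, 0, 0, 0, 0, 0, 0, 0, 0, 0, 0, 0, 0, 0, 0, 0, 0, 0, 0, 0, 0, 0, 0, 0, 0, 0, 0, 0, 0, 0, 0, 0, 0, 0, 0, 0, 0, 0, 0, 0, 0, 0, 0, 0, 0, 0, 0, 0, 0, 0, 0, 0, 0, 0, 0, 0, 0, 0, 0, 0, 0, 0, 0, 0, 0, 0, 0],
)

```text
t: 16.75
tcp_pos: [0.5499, 0.1988, 0.0448]
tool_rot: [[-0.225, 0.974, -0.003], [0.974, 0.225, -0.001], [-0.0, -0.003, -1.0]]
force: [-9.5, -1.8, 1.9]
width: 0.0151
```

```bash
python3 chk.py 10; python3 - <<'E'
from h import *
im=np.load('wrist.npy',allow_pickle=True).item(); Q=wrist_tool(im); ok=im['range_z']>0
# right side wall visible part and tray yaw in tool axes; board pitch from top-face fit
m=ok&(abs(Q[...,1])<.0075)&(abs(Q[...,2]+.0437)<.006)&(Q[...,0]>.02)&(Q[...,0]<.078);P=Q[m]
print('board top z fit (x,y slopes)',np.round(np.linalg.lstsq(np.c_[P[:,:2],np.ones(len(P))],P[:,2],rcond=None)[0],4))
E
```

```text
t 16.75 tcp [0.5499 0.1988 0.0448] yaw 13.0 toolz [-3.1e-03 -7.0e-04 -1.0e+00] force in tool [ 0.43 -9.65 -1.87] tq tool [ 1.784  0.051 -0.07 ] w 0.0151
left wall z -0.02437514035214465 ymin [0.00973965 0.01073388 0.01194574]
  y 0.04 [68.9 79.6]
  y 0.06 [68.9 79.6]
  y 0.08 [68.9 79.9]
  y 0.1 [68.9 79.9]
board z -0.04366548564138909 xmax 0.07943467570549355 y [-0.00756308  0.00018155  0.00798676] slope [-0.0006193   0.00024613]
board top z fit (x,y slopes) [-0.0004 -0.0016 -0.0437]
```

View pics/scene10c.png

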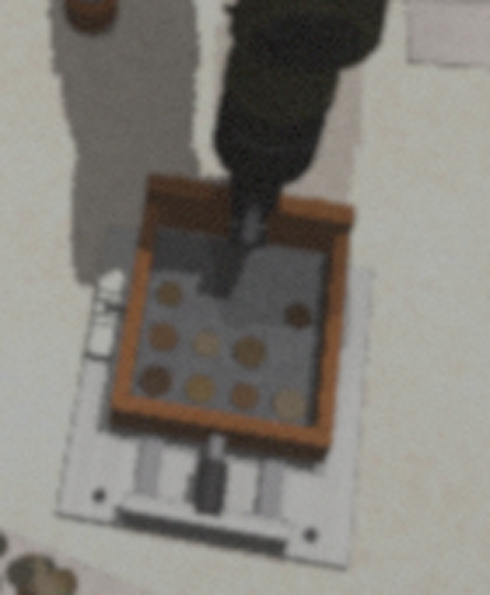

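View pics/wrist10.png

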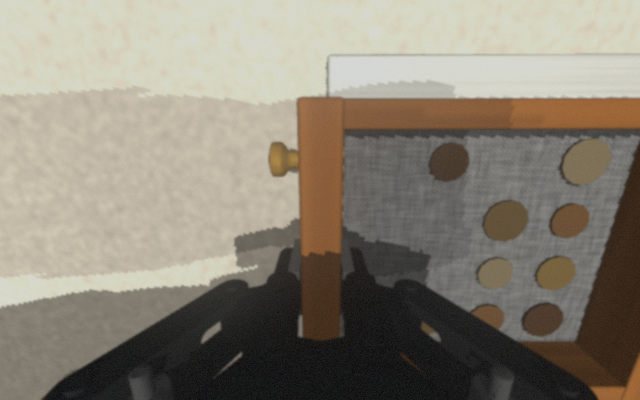

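The last views show the board flush and square across the tray end. The end at (321,98) is in line with the left wall's outside, and the knob faces outward. The force stayed at about 8.7–9.7 N for 3.7 s without moving. Handing in.

```bash
python3 -c "
from station import ctrl
print(ctrl.finish_job())"
```

```text
the job is handed in; nothing more can be done
None
```

I gripped the large drawer front at mid-length with 80 N, lifted it over to the tray, and pressed it across the open end with the knobs facing outward. I then held it still for 3.7 s and handed the job in still holding and pushing. The hand-in reports no verdict.

**Push:** the force along the push direction read 8.7 to 9.7 N. The torque put the load centre about 7–12 mm off the middle, so both tray sides were well loaded.

**Carriage:** the camera gave 12.7 mm of travel just before the last 1.5 mm of push. That puts it at about 14 mm, midway between the bold lines and far from the end stop. The pointer itself was too blurred to read against the scale, so I judged travel from the force and from how far the tray moved in the pictures.

**Fit:**

| Check | Result |
|---|---|
| Left end against outside of left wall | within about 1 mm |
| Height against tray | within about 1 mm |
| Tilt and angle to tray end | about 0.003 rad |

**Not fully checked:** late in the job I could only measure the left end directly. The right end follows from the board's length and the tray measurement taken before lowering. The two cameras disagreed by 1 to 2 mm on position and height, which is within their calibration. The arm never came near the jar, loupe or coin box.

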